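# Clip the cookie stamp onto the drying stand

### The arm

A 7-joint arm with a two-finger parallel gripper is mounted at the origin on the work surface. World frame = base frame: x ahead of the robot, y to its left, z up, the work surface at z = 0. Lengths are in m, angles in rad, forces in N, time in s.
With the tool pointing down it reaches from about 0.425 to 0.875 m from the base axis. Payload 8.4 kg.
Tool frame: the origin (TCP) lies midway between the tips of the shut fingers; the grasp point (between the pads) lies behind it (manip.grip_depth is the z of the grasp point in the tool frame, in m); z points along the fingers, y is the direction in which the jaws open and shut (so a half turn about z gives the same grasp; the last joint's range is limited). The gripper opens to 85 mm and grips with 20 to 120 N. Pads are 22 mm wide; open, the fingers measure 114 mm over their backs; the gripper's body (76 mm by 85 mm) begins 54 mm behind the grasp point. The pads swing forward as they close: fully open they stand 13 mm farther back than shut.
Start: joints at [1.157, 0.333, 0.04, 1.465, -0.013, 1.343, -0.059], TCP at [0.201, -0.618, 0.231] pointing down, gripper open.
Joint ranges: [-2.58, 2.58], [-0.38, 2.09], [-1.3, 1.39], [0.25, 2.4], [-1.5, 4.64], [0.08, 2.09], [-2.65, 2.65]. Speed limits (rad/s): [2.22, 2.22, 2.79, 2.79, 3.14, 3.14, 3.14].

### API

Orientations are given as [roll, pitch, yaw] about the fixed x, y, z axes, in that order (R = Rz(yaw) Ry(pitch) Rx(roll)).
In Python, from cell import manip gives the robot as it stands. The module is installed in compiled form; this text tells all that it offers.
- The arm moves only by the tool servo_tool, never from a script. Its argument "moves" is text: rows parted by semicolons, each of 5 numbers parted by spaces: the shift along the tool's x, y, z in m, then the turn about the tool's z in rad, then the closure, from -1 (fully open) to 1 (shut). A call has exactly 8 rows; each row is the pose to reach, as a shift and turn from the pose commanded when the call began, along the tool's axes at that moment; what a row does not reach only later rows make up. A row lasts 1/8 s, in which the tool goes at most 62.5 mm and 10.7 degrees, less where a joint would pass 70% of its speed; a pose out of reach is approached as far as the arm can. A call with a gripper value outside its range is refused whole. The fingers move at their own pace and stop on an object; "force" is the grip in N (left out, the last holds). Time passes only in rows, so rows that repeat a pose let the fingers close, or fill a call up. It gives the time, the measured TCP pose, the force and the opening at its end, in the units of the state.
- manip.sense(): the state, without advancing time (a new reading comes with each control period).
- manip.camera(name): name is "side" or "top"; returns a dict with "img" (384x512x3 uint8, red, green, blue), "vfov" (degrees; the focal length in pixels is half the picture's height over the tangent of half this angle, whatever the lens; pixels are square), "cx", "cy" (the principal point, pixels), "k1" (the pictures are not rectified: a ray, as slopes to the right and down, at radius r is drawn at 1 + k1 r^2 times it, then the intrinsics apply), "view" (4x4, takes a point from world to camera coordinates). Camera axes: x right, y down, z forward; pixel columns grow to the right and rows downward; lengths in m; the calibration is good to about 2 mm. A picture is of the moment at which its call begins. There is no depth.
- manip.finish_job(): hands the job in, once; it reports no verdict.
The state is a dict: "clock": time; "joint_positions": joint angles; "qd": joint speeds; "joint_efforts": joint torques, N m; "tcp_pos": TCP position; "orientation": TCP orientation; "ft_force": force on the tool from outside, world axes, zero at the start; "moment": the same for the moment, N m; "width": opening from 0.0 (shut) to 1.0 (fully open).
Only numpy, scipy, OpenCV 4.12 (cv2) and the standard library are available. Lean on these libraries where they do the work, as an engineer would, in place of code of your own. Each camera call takes 0.05 s, during which the arm holds its last target. There are 200 camera calls.

### The job

Put the cookie stamp away: clip the snap hook on its top onto the brass eye of the black stand, pushing the eye's front bar in through the hook's sprung gate, and leave the stamp hanging still from that bar with the gate snapped shut. Keep the arm and gripper off the lamp bar that runs just above the eye (the tool has to come in tilted), and leave the other things on the table where they are.

Things in the scene. Friction and masses are not known exactly. Their poses are not given: they have to be found in the camera images.
- stamp: Upright cookie stamp, 182 mm tall, 180 to 310 g: brass and wood foot 56 mm across, 26 mm high; wooden neck 18 to 22 mm thick; above z 92 mm a flat steel snap hook. Origin: centre of the underside, z up. The hook lies in the x-z plane, gate on +x, spine and red tab on -x. Bar of the hook: 10 mm thick in y, 8 mm wide; base bar at z 96, spine at x -26, nose at x +26 ends at z 151.
- mouth (a point): Middle of the hook's mouth, at x +26, y 0, z 126 mm in the stamp's frame (axes as the stamp's); open from z 100 to 151, closed by the gate. Let an 8 mm bar enter at z 136, towards -x past the nose to about x 0; then, as the stamp is lowered, the bar rises into the crook and the gate snaps shut.
- seat (a point): Where the middle of an 8 mm bar lies when the stamp hangs on it, under the top of the half-round crook (centre-line radius 26 mm): x 0, y 0, z 170 mm in the stamp's frame; axes as the stamp's.
- tab (a point): Centre of the stamp's red plastic grip tab, at x -46, y 0, z 128 mm in the stamp's frame; the tab is 12 mm thick (y), 32 mm long (x -62 to -30) and 44 mm tall (z 106 to 150). Axes as the stamp's. It can be pinched across y from above or at a tilt from the -x side.
- gate (a joint): Hook's gate, rad: 0 shut, grows as it swings inward about its lower end, stop at 1.0. Pivot at x +26, z 98 mm in the stamp's frame; brass rod 7 mm thick, 46 mm long. A spring shuts it: 0.06 Nm when shut, 0.16 Nm fully in (about 1.5 to 5 N near its tip).
- gate_tip (a point): Upper free end of the brass gate, just under the nose of the hook when shut.
- stand: Fixed black steel stand. Origin: centre of the underside of its base plate (120 x 300 x 10 mm); z up, -x is the front, towards the robot. Two posts 18 mm square at y +135 and -135 mm, 360 mm high, with a rail 14 x 16 mm between them at z 245. From the rail a U-shaped eye of brass rod 8 mm thick reaches out to -x, level.
- eye (a point): Middle of the eye's front bar, at x -75, y 0, z 245 mm in the stand's frame; axes as the stand's. The bar runs along y and is 8 mm thick; the clear opening behind it is 60 mm wide (y) and 64 mm deep (x).
- lamp_edge (a point): Middle of the lower front edge of the aluminium lamp bar, which runs along y over the eye: 45 mm wide (35 mm in front of the eye's bar to 10 mm behind it), 290 mm long, its underside 98 mm above the eye's bar. Bracket arms at its two ends run back to the posts. Axes as the stand's.
- jar: Bystander: closed amber jar with a white cap, 60 mm across, 80 mm high. Origin: centre of the underside. It and the stamp may have changed places.
- star_cutter: Bystander: steel star cutter, 72 mm across, 22 mm high. Origin: centre of the underside.
- flower_cutter: Bystander: steel flower cutter, 60 mm across, 22 mm high. Origin: centre of the underside.
- praline: Bystander: round praline in a brown cup, 44 mm across, 39 mm high. Origin: centre of the underside.
- praline2: Bystander: another praline like the first.
- chocolate: Bystander: chocolate bar 60 x 130 x 12 mm lying flat. Origin: centre of the underside.
- spatula: Bystander: spatula with a red handle lying along its x axis.
- lamp: The lamp bar with its two bracket arms, fixed to the stand; origin and axes as stand.

How it is judged:
By the outcome, as a careful person would: the job done as asked, in the order asked, and still so for the second after the job is handed in, with the robot touching nothing.
It also fails if it takes over 48 s, if anything falls off the work surface, if the arm or the gripper's body presses on something with over 40 N, if the wrist force passes 120 N, or if a joint passes its speed limit or range.

## Working session

There is one attempt and no reset: what is moved stays moved. The work goes in short steps, Python scripts to look and compute and a tool call to move; the robot and the scene stay as the last step left them, time stands still between calls to the robot, and variables do not carry over. Pictures are saved under pics/ and viewed, about 8 in all and at most 12, crops included, and the job is handed in when it is done.

Besides the shell and the picture viewer there is one more tool, called after ">>>" as name(argument=value, ...), one argument or row to a line, values as JSON. servo_tool: Moves the arm, as the interface text tells. Its arguments: {"type":"object","properties":{"moves":{"type":"string"},"force":{"type":"number"}},"required":["moves"]}

```bash
mkdir -p pics
python3 - <<'E'
from cell import manip
import cv2,numpy as np,pickle
d={}
for n in("side","top"):
    c=manip.camera(n);d[n]=c
    cv2.imwrite(f"pics/{n}0.png",c["img"][:,:,::-1])
    V=np.array(c["view"]);print(n,c["vfov"],c["cx"],c["cy"],c["k1"],"\n",V.round(3),"\ncam at",(-V[:3,:3].T@V[:3,3]).round(3))
pickle.dump(d,open("c0.pkl","wb"))
print(manip.sense(),manip.grip_depth)
E
```

```text
side 42.82345843051747 266.17122691924794 190.1080422293411 -0.12830959593087285 
 [[-0.868 -0.496 -0.011  0.467]
 [-0.284  0.514 -0.81   0.348]
 [ 0.407 -0.7   -0.587  1.142]
 [ 0.     0.     0.     1.   ]] 
cam at [0.04  0.852 0.957]
top 46.854663789625 263.26070846571685 192.99903712280422 -0.1658246740331603 
 [[-0.028 -1.     0.013 -0.002]
 [-0.998  0.027 -0.057  0.531]
 [ 0.057 -0.014 -0.998  1.502]
 [ 0.     0.     0.     1.   ]] 
cam at [0.445 0.005 1.53 ]
{'clock': 0.1, 'joint_positions': array([ 1.15681617,  0.333854  ,  0.03987237,  1.46615729, -0.01340481,
        1.34332299, -0.05851706]), 'qd': array([ 0.00053712, -0.00178123, -0.0006021 , -0.00389892, -0.00176287,
        0.00249314,  0.00082526]), 'joint_efforts': array([ 5.75603670e-03, -6.60012031e+01,  1.37128405e+00, -4.06473899e+01,
        1.71901588e-02,  8.84434325e-03, -1.98260796e-05]), 'tcp_pos': array([ 0.20109666, -0.61767943,  0.23051381]), 'orientation': array([-3.14011996e+00,  9.38484835e-05,  3.14747696e-01]), 'ft_force': array([-0.17243511,  0.13736779,  0.3581495 ]), 'moment': array([-0.02124803, -0.02910408, -0.00548394]), 'width': 1.0000099992853035} -0.0187
```

View pics/side0.png

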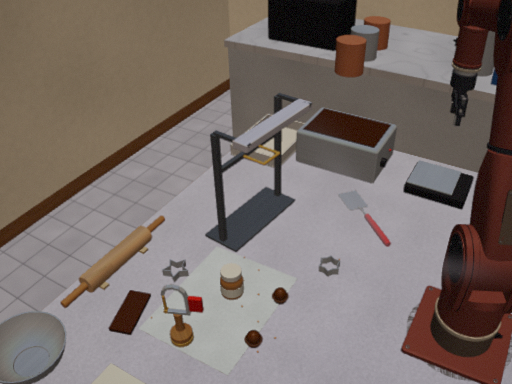

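View pics/top0.png

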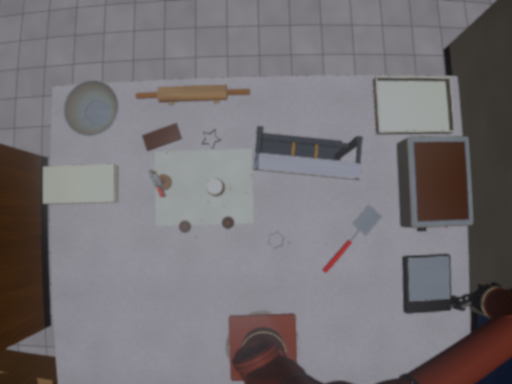

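Side view: stamp with hook at (176,300), tab at (195,304), foot at (181,335), and brass eye near (262,154). Top view: tab near (160,190), eye legs near (293,149) and (317,151), lamp across (308,165). Next I'll build helpers and one magnified montage.

```bash
cat > h.py <<'E'
import numpy as np,cv2,pickle
from scipy.optimize import least_squares
def K(c):
    f=c["img"].shape[0]/2/np.tan(np.radians(c["vfov"])/2)
    return np.array([[f,0,c["cx"]],[0,f,c["cy"]],[0,0,1]]),np.array([c["k1"],0,0,0.])
def proj(c,P):
    k,d=K(c);V=np.array(c["view"]);r,_=cv2.Rodrigues(V[:3,:3])
    return cv2.projectPoints(np.atleast_2d(P).astype(float),r,V[:3,3].copy(),k,d)[0][:,0]
def ray(c,uv):
    k,d=K(c);V=np.array(c["view"]);R=V[:3,:3]
    n=cv2.undistortPoints(np.array([[uv]],float),k,d)[0,0]
    return -R.T@V[:3,3],R.T@np.r_[n,1]
def onz(c,uv,z):
    o,v=ray(c,uv);return o+v*(z-o[2])/v[2]
def tri(a,ua,b,ub):
    o1,v1=ray(a,ua);o2,v2=ray(b,ub)
    s=np.linalg.lstsq(np.c_[v1,-v2],o2-o1,rcond=None)[0]
    p,q=o1+s[0]*v1,o2+s[1]*v2
    return (p+q)/2,np.linalg.norm(p-q)
def blobs(m,n=20):
    N,_,s,ce=cv2.connectedComponentsWithStats(m.astype(np.uint8))
    return [(s[i,4],ce[i].round(1),s[i,:4]) for i in range(1,N) if s[i,4]>=n]
def crop(c,x,y,w,h,s):
    return cv2.resize(c["img"][y:y+h,x:x+w,::-1],None,fx=s,fy=s,interpolation=cv2.INTER_CUBIC)
E
python3 - <<'E'
from h import *
d=pickle.load(open("c0.pkl","rb"));S,T=d["side"],d["top"]
for n,c in d.items():
    hsv=cv2.cvtColor(c["img"],cv2.COLOR_RGB2HSV);h,s,v=hsv[...,0],hsv[...,1],hsv[...,2]
    print(n,"red",[b for b in blobs(((h<5)|(h>174))&(s>170)&(v>90),8)])
    print(n,"brass",[b for b in blobs((h>10)&(h<25)&(s>110)&(v>90),8)])
m=np.zeros((600,800,3),np.uint8)
m[:300,:400]=crop(S,140,275,80,75,5)[:300,:400].copy() if 0 else cv2.resize(crop(S,140,275,80,75,5)[:300],(400,300)) if 0 else crop(S,140,275,80,75,5)[:300,:400]
E
python3 - <<'E'
import sys;sys.path.insert(0,'.')
import os;os.chdir('.')
from h import *
d=pickle.load(open("c0.pkl","rb"));S,T=d["side"],d["top"]
m=np.zeros((600,800,3),np.uint8)
m[:300,:400]=crop(S,140,280,80,75,5)[:300,:400]
m[:300,400:]=crop(S,200,90,120,90,400/120)[:300,:400]
m[300:,:400]=crop(T,130,165,60,45,400/60)[:300,:400]
m[300:,400:]=crop(T,245,115,120,90,400/120)[:300,:400]
cv2.imwrite("pics/m.png",m)
E
```

```text
side red [(np.int32(179), array([194.7, 303.6]), array([188, 297,  14,  15], dtype=int32))]
side brass [(np.int32(12), array([374.2,  16.1]), array([369,  16,  11,   2], dtype=int32)), (np.int32(146), array([263.4, 155.9]), array([243, 145,  37,  20], dtype=int32)), (np.int32(1112), array([112.5, 262.7]), array([ 61, 216, 103,  90], dtype=int32)), (np.int32(50), array([124.5, 239.7]), array([109, 227,  33,  27], dtype=int32)), (np.int32(118), array([231.3, 283.1]), array([221, 277,  22,  11], dtype=int32)), (np.int32(40), array([164.4, 304.5]), array([162, 296,   6,  17], dtype=int32)), (np.int32(15), array([176.5, 315. ]), array([174, 314,   7,   3], dtype=int32)), (np.int32(322), array([181.1, 335.2]), array([171, 323,  22,  24], dtype=int32))]
top red []
top brass [(np.int32(61), array([237. ,  91.7]), array([227,  90,  21,   4], dtype=int32)), (np.int32(57), array([146.4,  95. ]), array([137,  94,  20,   3], dtype=int32)), (np.int32(23), array([209.7,  97.2]), array([201,  97,  18,   2], dtype=int32)), (np.int32(17), array([292.6, 148.9]), array([292, 143,   2,  11], dtype=int32)), (np.int32(17), array([315.6, 151.2]), array([315, 145,   2,  12], dtype=int32)), (np.int32(64), array([ 43.8, 381.1]), array([ 38, 378,  14,   6], dtype=int32))]
```

View pics/m.png

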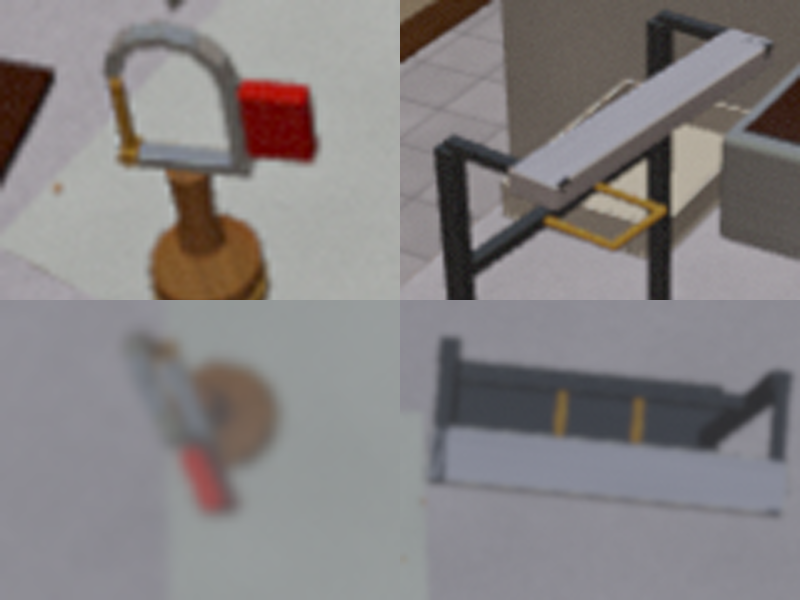

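The montage shows the eye's front bar running from side px (263.9,163.8) to (278.9,153.3). In the top view the tab centre is near (160.7,192) and the foot near (165.3,182.3), with the gate facing away from the robot.

Run:
```python
from h import *
d=pickle.load(open("c0.pkl","rb"));S,T=d["side"],d["top"]
h=cv2.cvtColor(T["img"],cv2.COLOR_RGB2HSV);b=blobs((((h[...,0]<8)|(h[...,0]>170))&(h[...,1]>90)),15)
print([x for x in b if x[1][0]<200])
print("tab onz .128 side",onz(S,(194.7,303.6),.128).round(4),"top",onz(T,(160.8,192),.128).round(4),tri(S,(194.7,303.6),T,(160.8,192)))
print("foot top",onz(T,(165.3,182.3),.026).round(4))
# side: crook top etc
for n,uv,z in(("gate base",(140+128/5,280+155/5),.098),("gate tip",(140+116/5,280+80/5),.147),("spine low",(140+243/5,280+165/5),.096)):print(n,onz(S,uv,z).round(4))
a=onz(S,(263.9,163.3),.245);e=onz(S,(278.9,152.8),.245);print("eye",a,e,np.linalg.norm(a-e),(a+e)/2)
for uv in((292.6,148.9),(315.6,151.2)):print("legs",onz(T,uv,.245).round(4))
# base plate corners side, posts top; lamp front edge corners in top at z .343(bottom)/top
for uv in((245+430/400*0,0),):pass
for uv in((245+37/3.333,115+183/3.333),(245+380/3.333,115+215/3.333)):print("lamp front lower corners @.343",onz(T,uv,.343).round(4))
```

```text
[(np.int32(24), array([160. , 191.3]), array([158, 188,   5,   8], dtype=int32))]
tab onz .128 side [0.5411 0.3105 0.128 ] top [0.5363 0.3111 0.128 ] (array([0.53771097, 0.31152351, 0.13079026]), np.float64(0.0036848591274840333))
foot top [0.5758 0.3173 0.026 ]
gate base [0.6036 0.3418 0.098 ]
gate tip [0.603 0.34  0.147]
spine low [0.556  0.3189 0.096 ]
eye [ 0.59965329 -0.10019985  0.245     ] [ 0.59002908 -0.1667169   0.245     ] 0.06720969552186079 [ 0.59484118 -0.13345837  0.245     ]
legs [ 0.6447 -0.1033  0.245 ]
legs [ 0.6363 -0.1708  0.245 ]
lamp front lower corners @.343 [0.5748 0.0052 0.343 ]
lamp front lower corners @.343 [ 0.5417 -0.2734  0.343 ]
```

>>> servo_tool(
  moves="0 0.06 0 0.18 -1; 0 0.12 0 0.36 -1; 0 0.18 0 0.54 -1; 0 0.24 0 0.72 -1; 0 0.3 0 0.9 -1; 0 0.36 0 1.08 -1; 0 0.36 0 1.26 -1; 0 0.36 0 1.44 -1",
)

```text
clock: 1.1
tcp_pos: [0.2761, -0.9015, 0.2196]
orientation: [3.131, -0.057, -0.827]
ft_force: [-0.6, -0.9, 1.2]
width: 0.998
```

>>> servo_tool(
  moves="0.06 0 0 0.1 -1; 0.12 0 0 0.2 -1; 0.15 0 0 0.3 -1; 0.15 0 0 0.4 -1; 0.15 0 0 0.4 -1; 0.15 0 0 0.4 -1; 0.15 0 0 0.4 -1; 0.15 0 0 0.4 -1",
)

```text
clock: 2.1
tcp_pos: [0.3425, -0.9131, 0.1954]
orientation: [-3.128, -0.117, -1.224]
ft_force: [0.2, -0.8, -0.0]
width: 1.002
```

Run:
```python
from cell import manip
s=manip.sense();print({k:np.round(v,4) if 0 else v for k,v in s.items()})
```

```text
{'clock': 2.1, 'joint_positions': array([ 1.05413545,  1.24921867,  1.38405193,  0.25511968, -1.33340422,
        1.71992564, -1.48484989]), 'qd': array([-0.00034881,  0.00148179,  0.00129747,  0.00051324, -0.00038482,
       -0.00148682, -0.00348772]), 'joint_efforts': array([-8.21854197e-02, -1.12215807e+02,  1.02726093e+01, -1.05911091e+01,
       -1.31292790e-01, -6.93274643e-01,  2.25152989e-02]), 'tcp_pos': array([ 0.34246376, -0.91311746,  0.19535156]), 'orientation': array([-3.12751263, -0.11701111, -1.22372742]), 'ft_force': array([ 0.16754612, -0.76575565, -0.03454755]), 'moment': array([0.0577048 , 0.02874479, 0.03882224]), 'width': 1.0019518036854105}
```

>>> servo_tool(
  moves="-0.03 0 0 0 -1; -0.06 0 0 0 -1; -0.09 0 0 0 -1; -0.12 0 0 0 -1; -0.15 0 0 0 -1; -0.18 0 0 0 -1; -0.18 0 0 0 -1; -0.18 0 0 0 -1",
)

```text
clock: 3.1
tcp_pos: [0.2827, -0.7452, 0.1745]
orientation: [-3.127, -0.117, -1.223]
ft_force: [0.8, 0.4, -1.0]
width: 0.998
```

Run:
```python
from cell import manip
s=manip.sense()
for k in("joint_positions","tcp_pos","orientation"):print(s[k].round(4))
```

```text
[ 0.4934  0.9897  1.3707  1.2747 -1.0282  1.4752 -1.0815]
[ 0.2827 -0.7452  0.1745]
[-3.1268 -0.1175 -1.2233]
```

Pushing past the reach limit adds lasting tilt, so that is how I'll tilt the tool. The stamp yaw is about 24.5° and the stand yaw about -7°. Next I swing to the front side, keeping a small radius.

```bash
cat > sh.py <<'E'
from h import *
from cell import manip
from scipy.spatial.transform import Rotation as Ro
def st():
    s=manip.sense();R=Ro.from_euler("xyz",s["orientation"]).as_matrix()
    z=R[:,2];print("t",round(s["clock"],2),"tcp",s["tcp_pos"].round(4),"rpy",s["orientation"].round(3),"q",s["joint_positions"].round(2),"w",round(s["width"],3),"F",s["ft_force"].round(1))
    print(" tilt deg",np.degrees(np.arccos(-z[2])).round(1),"toward az",np.degrees(np.arctan2(z[1],z[0])).round(1),"tool x",R[:,0].round(3),"y",R[:,1].round(3),"z",z.round(3))
    return s,R,s["tcp_pos"]
def shift(R,p,t): return (R.T@(np.array(t)-p)).round(4)
E
python3 - <<'E'
from sh import *
s,R,p=st();print(shift(R,p,[.39,-.29,.32]))
E
```

```text
t 3.1 tcp [ 0.2827 -0.7452  0.1745] rpy [-3.127 -0.117 -1.223] q [ 0.49  0.99  1.37  1.27 -1.03  1.48 -1.08] w 0.998 F [ 0.8  0.4 -1. ]
 tilt deg 6.8 toward az -62.9 tool x [ 0.338 -0.934  0.117] y [-0.94  -0.342 -0.015] z [ 0.054 -0.105 -0.993]
[-0.3717 -0.2587 -0.1866]
```

>>> servo_tool(
  moves="-0.045 -0.03 -0.03 -0.18 -1; -0.09 -0.06 -0.06 -0.36 -1; -0.14 -0.095 -0.09 -0.54 -1; -0.19 -0.13 -0.12 -0.72 -1; -0.24 -0.165 -0.14 -0.9 -1; -0.29 -0.2 -0.16 -1.08 -1; -0.33 -0.23 -0.18 -1.26 -1; -0.37 -0.26 -0.187 -1.44 -1",
)

```text
clock: 4.1
tcp_pos: [0.3751, -0.3418, 0.3126]
orientation: [3.048, -0.047, 0.017]
ft_force: [2.5, 0.8, -2.0]
width: 0.998
```

Run:
```python
from sh import *
s,R,p=st();print(shift(R,p,[.50,.15,.36]),shift(R,p,[.46,.2,.38]))
```

```text
t 4.1 tcp [ 0.3751 -0.3418  0.3126] rpy [ 3.048 -0.047  0.017] q [-0.58 -0.26  1.03  1.79  0.29  1.41 -1.15] w 0.998 F [ 2.5  0.8 -2. ]
 tilt deg 6.0 toward az -62.4 tool x [0.999 0.017 0.047] y [ 0.012 -0.996  0.093] z [ 0.048 -0.092 -0.995]
[ 0.1352 -0.4837 -0.0865] [ 0.097  -0.5321 -0.1129]
```

>>> servo_tool(
  moves="0 -0.06 -0.01 0 -1; 0.01 -0.12 -0.02 -0.05 -1; 0.02 -0.18 -0.03 -0.1 -1; 0.04 -0.24 -0.04 -0.15 -1; 0.055 -0.3 -0.05 -0.2 -1; 0.07 -0.36 -0.06 -0.25 -1; 0.085 -0.42 -0.07 -0.3 -1; 0.1 -0.48 -0.08 -0.35 -1",
)

```text
clock: 5.1
tcp_pos: [0.4666, 0.1451, 0.351]
orientation: [3.04, -0.009, 0.363]
ft_force: [0.6, 0.2, 1.0]
width: 1.0
```

Run:
```python
from sh import *
s,R,p=st();a=np.radians(45);print(shift(R,p,p+np.array([.7,.7,.2])*.5))
c=manip.camera("side");cv2.imwrite("pics/side1.png",c["img"][:,:,::-1])
```

```text
t 5.1 tcp [0.4666 0.1451 0.351 ] rpy [ 3.04  -0.009  0.363] q [-0.76 -0.06  0.28  1.67  0.12  1.53 -1.7 ] w 1.0 F [0.6 0.2 1. ]
 tilt deg 5.8 toward az -64.0 tool x [0.935 0.355 0.009] y [ 0.352 -0.93   0.101] z [ 0.045 -0.091 -0.995]
[ 0.4524 -0.1922 -0.1158]
```

View pics/side1.png

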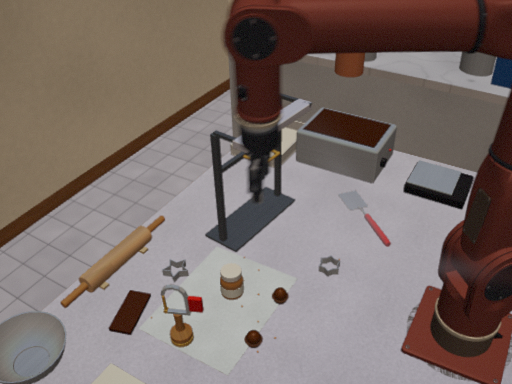

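Picture: the gripper is at (258,180), in free space left of the stand, with the arm arched well above it. Now I ratchet the tilt toward az 45.

>>> servo_tool(
  moves="0.055 -0.02 -0.01 -0.05 -1; 0.11 -0.04 -0.02 -0.07 -1; 0.165 -0.065 -0.04 -0.07 -1; 0.22 -0.09 -0.06 -0.07 -1; 0.28 -0.12 -0.08 -0.07 -1; 0.33 -0.15 -0.1 -0.07 -1; 0.38 -0.18 -0.12 -0.07 -1; 0.43 -0.21 -0.14 -0.07 -1",
)

```text
clock: 6.15
tcp_pos: [0.7152, 0.367, 0.4311]
orientation: [3.083, 0.0, 0.365]
ft_force: [1.5, -1.0, 0.2]
width: 1.006
```

Run:
```python
from sh import *
s,R,p=st();a=np.radians(50);print(shift(R,p,p+np.array([np.cos(a),np.sin(a),.3])*.4))
```

```text
t 6.15 tcp [0.7152 0.367  0.4311] rpy [3.083 0.    0.365] q [-0.72  0.85  0.8   0.38 -0.57  2.01 -1.59] w 1.006 F [ 1.5 -1.   0.2]
 tilt deg 3.3 toward az -69.5 tool x [ 0.934  0.357 -0.   ] y [ 0.357 -0.932  0.058] z [ 0.02  -0.055 -0.998]
[ 0.3496 -0.187  -0.1313]
```

>>> servo_tool(
  moves="0.05 -0.03 -0.02 0 -1; 0.1 -0.06 -0.04 0 -1; 0.15 -0.09 -0.06 0 -1; 0.2 -0.12 -0.08 0 -1; 0.25 -0.15 -0.1 0 -1; 0.3 -0.18 -0.12 0 -1; 0.35 -0.21 -0.14 0 -1; 0.4 -0.24 -0.16 0 -1",
)

```text
clock: 7.15
tcp_pos: [0.6803, 0.4572, 0.4302]
orientation: [3.09, -0.016, 0.367]
ft_force: [0.1, -0.7, 0.1]
width: 0.996
```

Run:
```python
from sh import *
s,R,p=st();a=np.radians(35);print(shift(R,p,p+np.array([np.cos(a),np.sin(a),.0])*.4))
```

```text
t 7.15 tcp [0.6803 0.4572 0.4302] rpy [ 3.09  -0.016  0.367] q [-0.8   0.98  1.38  0.25 -1.17  2.09 -1.68] w 0.996 F [ 0.1 -0.7  0.1]
 tilt deg 3.1 toward az -51.9 tool x [0.933 0.359 0.016] y [ 0.358 -0.932  0.051] z [ 0.033 -0.042 -0.999]
[ 0.3882 -0.0966  0.0012]
```

Run:
```python
from sh import *
s,R,p=st();a=np.radians(48);print(shift(R,p,p+np.array([np.cos(a)*.48,np.sin(a)*.48,-.2])))
```

```text
t 7.15 tcp [0.6803 0.4572 0.4302] rpy [ 3.09  -0.016  0.367] q [-0.8   0.98  1.38  0.25 -1.17  2.09 -1.68] w 0.996 F [ 0.1 -0.7  0.1]
 tilt deg 3.1 toward az -51.9 tool x [0.933 0.359 0.016] y [ 0.358 -0.932  0.051] z [ 0.033 -0.042 -0.999]
[ 0.4247 -0.2279  0.1953]
```

>>> servo_tool(
  moves="0.42 -0.21 0.2 0 -1; 0.42 -0.21 0.2 0 -1; 0.42 -0.21 0.2 0 -1; 0.42 -0.21 0.2 0 -1; 0.42 -0.21 0.2 0 -1; 0.42 -0.21 0.2 0 -1; 0.42 -0.21 0.2 0 -1; 0.42 -0.21 0.2 0 -1",
)

```text
clock: 8.15
tcp_pos: [0.7506, 0.5757, 0.2113]
orientation: [3.106, -0.066, 0.369]
ft_force: [-0.4, 0.6, 0.2]
width: 0.999
```

Run:
```python
from sh import *
s,R,p=st();a=np.radians(35);print(shift(R,p,p+np.array([np.cos(a),np.sin(a),.0])*.4))
```

```text
t 8.15 tcp [0.7506 0.5757 0.2113] rpy [ 3.106 -0.066  0.369] q [-0.84  1.23  1.38  0.26 -1.25  1.8  -1.77] w 0.999 F [-0.4  0.6  0.2]
 tilt deg 4.3 toward az -7.6 tool x [0.931 0.36  0.066] y [ 0.359 -0.933  0.036] z [ 0.074 -0.01  -0.997]
[ 0.3876 -0.0965  0.022 ]
```

>>> servo_tool(
  moves="0.5 0.01 -0.02 0 -1; 0.5 0.01 -0.02 0 -1; 0.5 0.01 -0.02 0 -1; 0.5 0.01 -0.02 0 -1; 0.5 0.01 -0.02 0 -1; 0.5 0.01 -0.02 0 -1; 0.5 0.01 -0.02 0 -1; 0.5 0.01 -0.02 0 -1",
)

```text
clock: 9.15
tcp_pos: [0.8323, 0.5283, 0.1612]
orientation: [3.118, -0.125, 0.371]
ft_force: [-0.3, 0.7, -0.3]
width: 1.001
```

Run:
```python
from sh import *
s,R,p=st();a=np.radians(35);print(shift(R,p,p+np.array([np.cos(a),np.sin(a),.0])*.4))
```

```text
t 9.15 tcp [0.8323 0.5283 0.1612] rpy [ 3.118 -0.125  0.371] q [-0.74  1.29  1.38  0.25 -1.28  1.68 -1.68] w 1.001 F [-0.3  0.7 -0.3]
 tilt deg 7.3 toward az 10.4 tool x [0.925 0.36  0.124] y [ 0.36  -0.933  0.024] z [ 0.124  0.023 -0.992]
[ 0.3856 -0.096   0.046 ]
```

Run:
```python
from sh import *
s,R,p=st();print(shift(R,p,p+np.array([.47,-.12,.12])))
```

```text
t 9.15 tcp [0.8323 0.5283 0.1612] rpy [ 3.118 -0.125  0.371] q [-0.74  1.29  1.38  0.25 -1.28  1.68 -1.68] w 1.001 F [-0.3  0.7 -0.3]
 tilt deg 7.3 toward az 10.4 tool x [0.925 0.36  0.124] y [ 0.36  -0.933  0.024] z [ 0.124  0.023 -0.992]
[ 0.4063  0.284  -0.0633]
```

>>> servo_tool(
  moves="0.41 0.28 -0.06 0 -1; 0.41 0.28 -0.06 0 -1; 0.41 0.28 -0.06 0 -1; 0.41 0.28 -0.06 0 -1; 0.41 0.28 -0.06 0 -1; 0.41 0.28 -0.06 0 -1; 0.41 0.28 -0.06 0 -1; 0.41 0.28 -0.06 0 -1",
)

```text
clock: 10.15
tcp_pos: [0.946, 0.3465, 0.172]
orientation: [3.117, -0.183, 0.373]
ft_force: [-0.1, 0.8, 0.3]
width: 1.003
```

Run:
```python
from sh import *
s,R,p=st();print(shift(R,p,p+np.array([.46,.0,.2])))
```

```text
t 10.15 tcp [0.946  0.3465 0.172 ] rpy [ 3.117 -0.183  0.373] q [-0.52  1.28  1.38  0.25 -1.31  1.62 -1.46] w 1.003 F [-0.1  0.8  0.3]
 tilt deg 10.6 toward az 13.6 tool x [0.916 0.358 0.182] y [ 0.36  -0.933  0.025] z [ 0.179  0.043 -0.983]
[ 0.4576  0.1706 -0.1144]
```

>>> servo_tool(
  moves="0.46 0.07 -0.08 0 -1; 0.46 0.07 -0.08 0 -1; 0.46 0.07 -0.08 0 -1; 0.46 0.07 -0.08 0 -1; 0.46 0.07 -0.08 0 -1; 0.46 0.07 -0.08 0 -1; 0.46 0.07 -0.08 0 -1; 0.46 0.07 -0.08 0 -1",
)

```text
clock: 11.15
tcp_pos: [0.9724, 0.3193, 0.1952]
orientation: [3.113, -0.244, 0.374]
ft_force: [0.9, 0.3, 0.6]
width: 1.002
```

>>> servo_tool(
  moves="0.46 0.07 -0.08 0 -1; 0.46 0.07 -0.08 0 -1; 0.46 0.07 -0.08 0 -1; 0.46 0.07 -0.08 0 -1; 0.46 0.07 -0.08 0 -1; 0.46 0.07 -0.08 0 -1; 0.46 0.07 -0.08 0 -1; 0.46 0.07 -0.08 0 -1",
)

```text
clock: 12.15
tcp_pos: [0.9916, 0.2985, 0.229]
orientation: [3.108, -0.304, 0.376]
ft_force: [0.1, -0.2, -0.7]
width: 0.995
```

>>> servo_tool(
  moves="0.46 0.07 -0.08 0 -1; 0.46 0.07 -0.08 0 -1; 0.46 0.07 -0.08 0 -1; 0.46 0.07 -0.08 0 -1; 0.46 0.07 -0.08 0 -1; 0.46 0.07 -0.08 0 -1; 0.46 0.07 -0.08 0 -1; 0.46 0.07 -0.08 0 -1",
)

```text
clock: 13.15
tcp_pos: [1.0045, 0.2827, 0.2708]
orientation: [3.101, -0.365, 0.379]
ft_force: [0.3, -0.5, -0.2]
width: 1.003
```

Run:
```python
from sh import *
s,R,p=st()
```

```text
t 13.15 tcp [1.0045 0.2827 0.2708] rpy [ 3.101 -0.365  0.379] q [-0.44  1.19  1.38  0.25 -1.32  1.53 -1.38] w 1.003 F [ 0.3 -0.5 -0.2]
 tilt deg 21.0 toward az 15.3 tool x [0.868 0.345 0.357] y [ 0.356 -0.934  0.038] z [ 0.346  0.094 -0.934]
```

>>> servo_tool(
  moves="0.46 0.07 -0.08 0 -1; 0.46 0.07 -0.08 0 -1; 0.46 0.07 -0.08 0 -1; 0.46 0.07 -0.08 0 -1; 0.46 0.07 -0.08 0 -1; 0.46 0.07 -0.08 0 -1; 0.46 0.07 -0.08 0 -1; 0.46 0.07 -0.08 0 -1",
)

```text
clock: 14.15
tcp_pos: [1.012, 0.2701, 0.3186]
orientation: [3.094, -0.425, 0.381]
ft_force: [-0.5, 0.4, 0.6]
width: 1.002
```

```bash
cat > fit.py <<'E'
from h import *
from scipy.spatial.transform import Rotation as Ro
d=pickle.load(open("c0.pkl","rb"));S,T=d["side"],d["top"]
c=lambda u,v:(140+u/5,280+v/5)
side=[((-30,6,150),c(240,82)),((-62,6,150),c(308,85)),((-62,6,106),c(315,160)),((-30,6,106),c(245,155)),((26,0,98),c(128,155)),((26,0,147),c(116,80)),((0,0,13),(181.1,335.2))]
top=[((-46,0,148),(160,191.3)),((0,0,26),(165.3,182.3))]
def W(q,P): return np.c_[Ro.from_euler("z",q[2]).apply(np.array(P)*1e-3)]+[q[0],q[1],0]
def res(q):
    a=proj(S,W(q,[p for p,_ in side]))-[u for _,u in side];b=proj(T,W(q,[p for p,_ in top]))-[u for _,u in top]
    return np.r_[a.ravel(),1.4*b.ravel()]
r=least_squares(res,[.58,.33,.43],loss="soft_l1");q=r.x
if __name__=="__main__":
    print("stamp",q[:2].round(4),"yaw deg",np.degrees(q[2]).round(1));print(res(q).reshape(-1,2).round(1).tolist())
E
python3 fit.py
python3 - <<'E'
from sh import *
from fit import q
s,R,p=st()
sy=np.array([-np.sin(q[2]),np.cos(q[2]),0])
# turn phi about tool z bringing tool y closest to -stamp y
t=-R.T@sy;phi=np.arctan2(-t[0],t[1]);Rg=R@Ro.from_euler("z",phi).as_matrix()
print("phi",phi,"lean deg",np.degrees(np.arcsin(Rg[:,1]@[0,0,1])).round(1),"angle y err",np.degrees(np.arccos(-Rg[:,1]@sy)).round(1))
g=Ro.from_euler("z",q[2]).apply([-.054,0,.124])+[q[0],q[1],0]
tg=g+.0187*R[:,2];print("tcp grasp",tg,"shift",shift(R,p,tg))
for b in(.13,):print("pre",tg-b*R[:,2],shift(R,p,tg-b*R[:,2]))
E
```

```text
stamp [0.5805 0.3286] yaw deg 27.7
[[-0.6, 1.6], [0.3, 1.5], [0.8, -0.3], [0.6, 0.3], [0.3, -0.3], [-0.4, 0.1], [0.7, -0.7], [0.9, -1.1], [-4.6, -1.8]]
t 14.15 tcp [1.012  0.2701 0.3186] rpy [ 3.094 -0.425  0.381] q [-0.43  1.15  1.38  0.25 -1.32  1.51 -1.37] w 1.002 F [-0.5  0.4  0.6]
 tilt deg 24.5 toward az 15.2 tool x [0.846 0.339 0.412] y [ 0.353 -0.934  0.044] z [ 0.4    0.109 -0.91 ]
phi -0.09272506032340537 lean deg 4.7 angle y err 5.1
tcp grasp [0.54010634 0.30558065 0.10698242] shift [-0.4742 -0.2093  0.0076]
pre [0.48810265 0.2914463  0.22528642] [-0.4742 -0.2093 -0.1224]
```

>>> servo_tool(
  moves="-0.055 -0.024 -0.04 -0.02 -1; -0.11 -0.048 -0.06 -0.04 -1; -0.165 -0.072 -0.08 -0.06 -1; -0.22 -0.096 -0.1 -0.09 -1; -0.275 -0.12 -0.12 -0.09 -1; -0.33 -0.145 -0.14 -0.09 -1; -0.385 -0.17 -0.155 -0.09 -1; -0.44 -0.195 -0.17 -0.09 -1",
)

```text
clock: 15.15
tcp_pos: [0.6113, 0.2745, 0.3026]
orientation: [3.058, -0.394, 0.467]
ft_force: [-1.7, -1.5, 1.4]
width: 1.001
```

```bash
cat > gr.py <<'E'
from sh import *
from fit import q
def go():
    s,R,p=st()
    sy=np.array([-np.sin(q[2]),np.cos(q[2]),0]);t=-R.T@sy;phi=np.arctan2(-t[0],t[1])
    g=Ro.from_euler("z",q[2]).apply([-.054,0,.124])+[q[0],q[1],0];tg=g+.0187*R[:,2]
    print("phi",phi.round(3),"shift to grasp",shift(R,p,tg),tg.round(4));return s,R,p
E
python3 -c "
from gr import *
go()"
```

```text
t 15.15 tcp [0.6113 0.2745 0.3026] rpy [ 3.058 -0.394  0.467] q [-1.76  0.14  1.34  1.73 -0.07  0.98 -1.54] w 1.001 F [-1.7 -1.5  1.4]
 tilt deg 23.1 toward az 14.4 tool x [0.825 0.415 0.384] y [ 0.42  -0.904  0.077] z [ 0.379  0.097 -0.92 ]
phi -0.015 shift to grasp [-0.1214 -0.0731  0.156 ] [0.5397 0.3054 0.1068]
```

>>> servo_tool(
  moves="-0.04 -0.025 0 0 -1; -0.08 -0.05 0 0 -1; -0.11 -0.065 0.015 -0.01 -1; -0.115 -0.068 0.04 -0.01 -1; -0.115 -0.068 0.06 -0.01 -1; -0.115 -0.068 0.06 -0.01 -1; -0.115 -0.068 0.06 -0.01 -1; -0.115 -0.068 0.06 -0.01 -1",
)

```text
clock: 16.15
tcp_pos: [0.5139, 0.2934, 0.2004]
orientation: [3.054, -0.396, 0.474]
ft_force: [-0.6, -0.1, -1.0]
width: 1.001
```

```bash
python3 -c "
from gr import *
go()
S=manip.camera('side');T=manip.camera('top');pickle.dump({'side':S,'top':T},open('c1.pkl','wb'))
m=np.zeros((600,800,3),np.uint8);m[:,:]=crop(S,110,220,160,120,5)
cv2.imwrite('pics/g1.png',m)
"
```

```text
t 16.15 tcp [0.5139 0.2934 0.2004] rpy [ 3.054 -0.396  0.474] q [-1.91 -0.18  1.14  2.04  0.47  0.87 -2.11] w 1.001 F [-0.6 -0.1 -1. ]
 tilt deg 23.2 toward az 14.3 tool x [0.821 0.421 0.386] y [ 0.425 -0.902  0.081] z [ 0.382  0.098 -0.919]
phi -0.008 shift to grasp [-0.0098 -0.0073  0.0971] [0.5398 0.3054 0.1068]
```

View pics/g1.png

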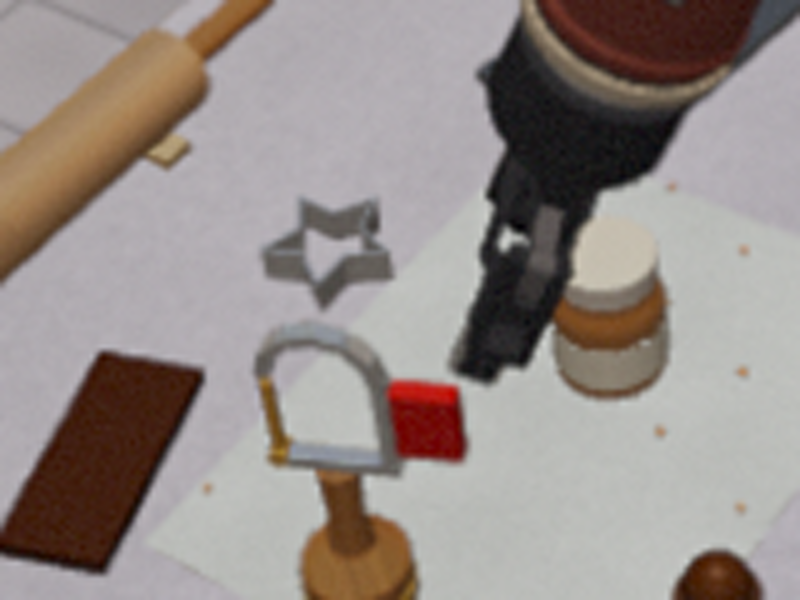

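The open gripper is above and behind the tab (tab at crop (427,420), finger tips near (475,370)), aligned along the stamp's x. Now I descend and pinch.

>>> servo_tool(
  moves="-0.01 -0.007 0.025 -0.01 -1; -0.01 -0.007 0.05 -0.01 -1; -0.01 -0.007 0.075 -0.01 -1; -0.01 -0.007 0.097 -0.01 -1; -0.01 -0.007 0.097 -0.01 -1; -0.01 -0.007 0.097 -0.01 0; -0.01 -0.007 0.097 -0.01 1; -0.01 -0.007 0.097 -0.01 1",
  force=60,
)

```text
clock: 17.25
tcp_pos: [0.5394, 0.3055, 0.1069]
orientation: [3.051, -0.396, 0.486]
ft_force: [0.8, 0.7, -0.2]
width: 0.381
```

```bash
python3 -c "
from gr import *
go()"
```

```text
t 17.25 tcp [0.5394 0.3055 0.1069] rpy [ 3.051 -0.396  0.486] q [-1.71  0.27  1.17  2.08 -0.2   0.58 -1.56] w 0.381 F [ 0.8  0.7 -0.2]
 tilt deg 23.2 toward az 14.5 tool x [0.816 0.431 0.385] y [ 0.434 -0.897  0.084] z [ 0.382  0.099 -0.919]
phi 0.003 shift to grasp [0.0002 0.0003 0.0002] [0.5398 0.3054 0.1068]
```

>>> servo_tool(
  moves="0 0 0 0 1; 0 0 0 0 1; 0 0 0 0 1; 0 0 0 0 1; 0.004 0.001 -0.009 0 1; 0.012 0.002 -0.028 0 1; 0.02 0.004 -0.046 0 1; 0.031 0.007 -0.074 0 1",
  force=80,
)

```text
clock: 18.25
tcp_pos: [0.5392, 0.3034, 0.1865]
orientation: [3.046, -0.392, 0.485]
ft_force: [-0.5, 0.9, 0.2]
width: 0.126
```

```bash
python3 -c "
from gr import *
s,R,p=go()
S=manip.camera('side');T=manip.camera('top');pickle.dump({'side':S,'top':T},open('c2.pkl','wb'))
cv2.imwrite('pics/g2.png',crop(S,110,200,160,120,5))
"
```

```text
t 18.25 tcp [0.5392 0.3034 0.1865] rpy [ 3.046 -0.392  0.485] q [-1.98  0.07  1.37  2.    0.12  0.76 -1.8 ] w 0.126 F [-0.5  0.9  0.2]
 tilt deg 23.1 toward az 13.7 tool x [0.817 0.431 0.382] y [ 0.432 -0.898  0.088] z [ 0.381  0.093 -0.92 ]
phi 0.002 shift to grasp [-0.0292 -0.0085  0.0737] [0.5398 0.3053 0.1068]
```

View pics/g2.png

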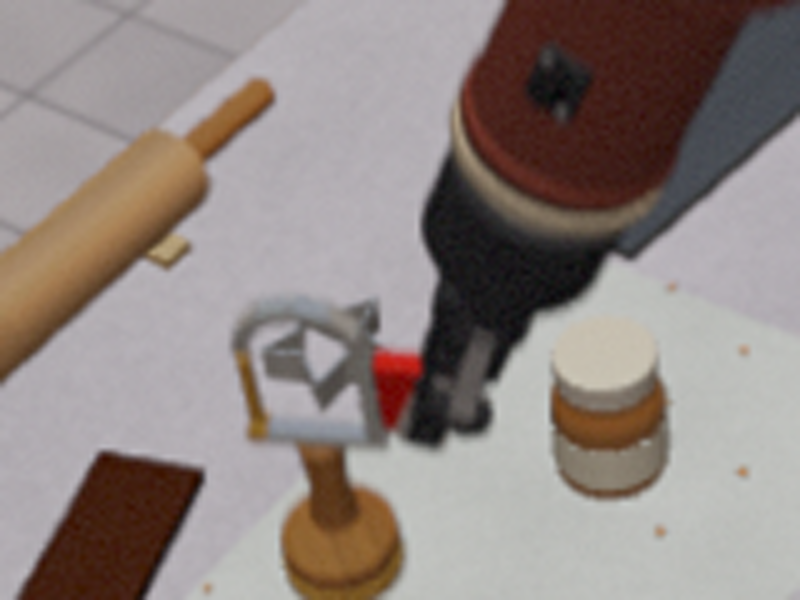

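The stamp is held and lifted clear: hook crook top near crop (285,305), gate from (243,350) to (258,438), jar untouched. Next I check the stamp's pose in the hand against the pixels and plan the carry.

```bash
cat > car.py <<'E'
from sh import *
from fit import q
G=np.array([-.054,0,.124])      # grasp point in stamp
# tool at grasp (settled) 
Rg=Ro.from_euler("xyz",[3.049,-.395,.486]).as_matrix()
Rs0=Ro.from_euler("z",q[2]).as_matrix()
a=np.cross(Rs0[:,1],-Rg[:,1]);al=np.arcsin(np.linalg.norm(a));Rs=Ro.from_rotvec(a/np.linalg.norm(a)*al).as_matrix()@Rs0
RT=Rg.T@Rs                      # stamp in tool
gT=np.array([0,0,-.0187])
E=np.array([.5949,-.1325,.245]);YS=np.radians(-7.2)
def stamp2world(R,p,P): return p+R@(gT+RT@(np.array(P)-G))
def tcp_for(R,P,w): return np.array(w)-R@(gT+RT@(np.array(P)-G))
E
cat > chk.py <<'E'
from car import *
d=pickle.load(open("c2.pkl","rb"))
s,R,p=st()
for n,P in(("gate tip",(.026,0,.147)),("gate base",(.026,0,.098)),("spine bottom",(-.028,0,.094)),("crook top",(0,0,.182)),("foot",(0,0,.013))):
    w=stamp2world(R,p,P);print(n,w.round(3),"side",proj(d["side"],w)[0].round(1),"crop",((proj(d["side"],w)[0]-[110,200])*5).round(0),"top",proj(d["top"],w)[0].round(1))
# turn about tool z
from scipy.optimize import minimize_scalar
def ux(psi): return R@Ro.from_euler("z",psi).as_matrix()@RT
psi=minimize_scalar(lambda t:-(ux(t)[:,0]@[np.cos(YS),np.sin(YS),0])/np.linalg.norm(ux(t)[:2,0]),bounds=(-1,1.5),method="bounded").x
U=ux(psi);print("psi",psi,"stamp x",U[:,0].round(3),"z",U[:,2].round(3))
for ps in(psi,psi*.7):
    R2=R@Ro.from_euler("z",ps).as_matrix()
    for n,P in(("W1",(.075,0,.136)),("W2",(0,0,.136)),("W3",(0,0,.170))):
        t=tcp_for(R2,P,E);print(round(ps,3),n,t.round(4),"shift now",shift(R,p,t))
E
python3 chk.py
```

```text
t 18.35 tcp [0.541  0.3046 0.1889] rpy [ 3.052 -0.397  0.484] q [-1.98  0.06  1.37  1.99  0.12  0.76 -1.8 ] w 0.129 F [ 0.6  0.4 -2.2]
 tilt deg 23.3 toward az 14.6 tool x [0.817 0.429 0.387] y [ 0.432 -0.898  0.083] z [ 0.383  0.1   -0.919]
gate tip [0.605 0.339 0.229] side [157.2 268.9] crop [236. 344.] top [143.9 167.2]
gate base [0.607 0.336 0.18 ] side [160.9 283.5] crop [255. 418.] top [149.1 168.4]
spine bottom [0.558 0.312 0.176] side [185.6 286.1] crop [378. 430.] top [157.1 183.9]
crook top [0.58  0.33  0.264] side [166.8 258.4] crop [284. 292.] top [143.9 174.3]
foot [0.587 0.318 0.096] side [178.  307.6] crop [340. 538.] top [160.7 177.2]
psi 0.6246498133182667 stamp x [ 0.992 -0.125 -0.019] z [-0.001 -0.16   0.987]
0.625 W1 [ 0.4741 -0.1126  0.2185] shift now [-0.222   0.3481 -0.0943]
0.625 W2 [ 0.5485 -0.1219  0.217 ] shift now [-0.1659  0.3886 -0.0654]
0.625 W3 [ 0.5485 -0.1165  0.1835] shift now [-0.1765  0.3809 -0.034 ]
0.437 W1 [ 0.4732 -0.1355  0.2156] shift now [-0.2337  0.368  -0.0943]
0.437 W2 [ 0.5481 -0.1321  0.2158] shift now [-0.171   0.3974 -0.0654]
0.437 W3 [ 0.548  -0.129   0.1819] shift now [-0.1829  0.3918 -0.034 ]
```

Run:
```python
from sh import *
s,R,p=st()
for t in([.535,.30,.235],[.515,.26,.24],[.49,.21,.24],[.47,.155,.24],[.455,.095,.24],[.45,.035,.235],[.45,-.025,.228],[.452,-.08,.222]):print(shift(R,p,t).round(3))
```

```text
t 18.35 tcp [0.541  0.3046 0.1889] rpy [ 3.052 -0.397  0.484] q [-1.98  0.06  1.37  1.99  0.12  0.76 -1.8 ] w 0.129 F [ 0.6  0.4 -2.2]
 tilt deg 23.3 toward az 14.6 tool x [0.817 0.429 0.387] y [ 0.432 -0.898  0.083] z [ 0.383  0.1   -0.919]
[ 0.011  0.005 -0.045]
[-0.021  0.033 -0.061]
[-0.062  0.067 -0.076]
[-0.102  0.108 -0.089]
[-0.14   0.155 -0.101]
[-0.172  0.206 -0.104]
[-0.2    0.26  -0.104]
[-0.225  0.31  -0.103]
```

>>> servo_tool(
  moves="0.011 0.005 -0.045 0 1; -0.021 0.033 -0.061 0.08 1; -0.062 0.067 -0.076 0.16 1; -0.102 0.108 -0.089 0.25 1; -0.14 0.155 -0.101 0.34 1; -0.172 0.206 -0.104 0.43 1; -0.2 0.26 -0.104 0.53 1; -0.225 0.31 -0.103 0.62 1",
)

```text
clock: 19.35
tcp_pos: [0.4658, 0.0791, 0.2321]
orientation: [-3.009, -0.377, -0.088]
ft_force: [-0.5, 0.4, -2.1]
width: 0.128
```

```bash
python3 chk.py
python3 - <<'E'
from h import *
d=pickle.load(open("c0.pkl","rb"));print("jar",onz(d["top"],(215,187),.08))
E
```

```text
t 19.35 tcp [0.4658 0.0791 0.2321] rpy [-3.009 -0.377 -0.088] q [-0.67 -0.38  0.32  2.19  0.19  0.91 -2.07] w 0.128 F [-0.5  0.4 -2.1]
 tilt deg 22.8 toward az 14.9 tool x [ 0.926 -0.082  0.368] y [-0.039 -0.992 -0.123] z [ 0.375  0.1   -0.922]
gate tip [0.539 0.071 0.271] side [249.7 195.4] crop [698. -23.] top [233.3 185.8]
gate base [0.538 0.078 0.222] side [249.2 213. ] crop [696.  65.] top [232.1 187.3]
spine bottom [0.484 0.08  0.219] side [268.2 221.6] crop [791. 108.] top [231.8 205.6]
crook top [0.513 0.068 0.306] side [259.5 185.6] crop [748. -72.] top [234.  194.1]
foot [0.512 0.089 0.138] side [257.1 245.4] crop [736. 227.] top [230.2 197.7]
psi 0.09706926334341072 stamp x [ 0.992 -0.125 -0.028] z [ 0.007 -0.16   0.987]
0.097 W1 [ 0.4739 -0.1126  0.2195] shift now [ 0.0185  0.1913 -0.0044]
0.097 W2 [ 0.5483 -0.122   0.2174] shift now [0.0874 0.198  0.0245]
0.097 W3 [ 0.548  -0.1165  0.1839] shift now [0.0744 0.1968 0.0559]
0.068 W1 [ 0.4735 -0.1161  0.2189] shift now [ 0.0182  0.1949 -0.0044]
0.068 W2 [ 0.5481 -0.1235  0.2172] shift now [0.0873 0.1996 0.0245]
0.068 W3 [ 0.5478 -0.1184  0.1836] shift now [0.0742 0.1987 0.0559]
jar [0.55099407 0.14168396 0.08      ]
```

>>> servo_tool(
  moves="0.01 0.03 -0.004 0.02 1; 0.015 0.065 -0.004 0.04 1; 0.018 0.1 -0.004 0.06 1; 0.018 0.135 -0.004 0.08 1; 0.018 0.165 -0.004 0.09 1; 0.018 0.185 -0.004 0.09 1; 0.018 0.191 -0.004 0.09 1; 0.018 0.191 -0.004 0.09 1",
)

```text
clock: 20.35
tcp_pos: [0.4749, -0.1108, 0.2202]
orientation: [-2.975, -0.366, -0.181]
ft_force: [0.3, 0.1, -1.9]
width: 0.126
```

```bash
python3 -c "
from sh import *
for n in('side','top'):
    c=manip.camera(n);pickle.dump(c,open(n+'3.pkl','wb'))
    if n=='side':S=c
    else:T=c
pickle.dump({'side':S,'top':T},open('c2.pkl','wb'))
m=np.zeros((600,800,3),np.uint8);m[:,:]=crop(S,200,110,100,75,8)
cv2.imwrite('pics/w1.png',m)"; python3 chk.py
```

```text
t 20.45 tcp [ 0.4751 -0.1102  0.2206] rpy [-2.975 -0.366 -0.18 ] q [-0.47 -0.36  0.62  2.16  0.06  0.9  -1.59] w 0.133 F [-0.3  0.4 -3.1]
 tilt deg 23.0 toward az 14.9 tool x [ 0.919 -0.167  0.358] y [-0.118 -0.981 -0.155] z [ 0.377  0.1   -0.921]
gate tip [ 0.548 -0.125  0.259] side [285.4 159.7] crop [ 877. -202.] top [301.5 181.3]
gate base [ 0.547 -0.117  0.21 ] side [284.  176.2] crop [ 870. -119.] top [297.4 182.8]
spine bottom [ 0.494 -0.11   0.208] side [300.6 183.8] crop [953. -81.] top [295.6 200.8]
crook top [ 0.522 -0.127  0.294] side [294.7 150.4] crop [ 924. -248.] top [304.  189.3]
foot [ 0.521 -0.101  0.127] side [289.3 206.6] crop [896.  33.] top [290.2 193.3]
psi 0.01088403994390195 stamp x [ 0.992 -0.125 -0.025] z [ 0.005 -0.161  0.987]
0.011 W1 [ 0.474  -0.1125  0.2192] shift now [-0.0012  0.0026  0.0006]
0.011 W2 [ 0.5483 -0.1219  0.2173] shift now [0.068  0.0034 0.0295]
0.011 W3 [ 0.5482 -0.1165  0.1838] shift now [0.0549 0.0032 0.0608]
0.008 W1 [ 0.4739 -0.1129  0.2192] shift now [-0.0012  0.003   0.0006]
0.008 W2 [ 0.5483 -0.1221  0.2173] shift now [0.068  0.0036 0.0295]
0.008 W3 [ 0.5481 -0.1167  0.1837] shift now [0.0549 0.0035 0.0608]
```

View pics/w1.png

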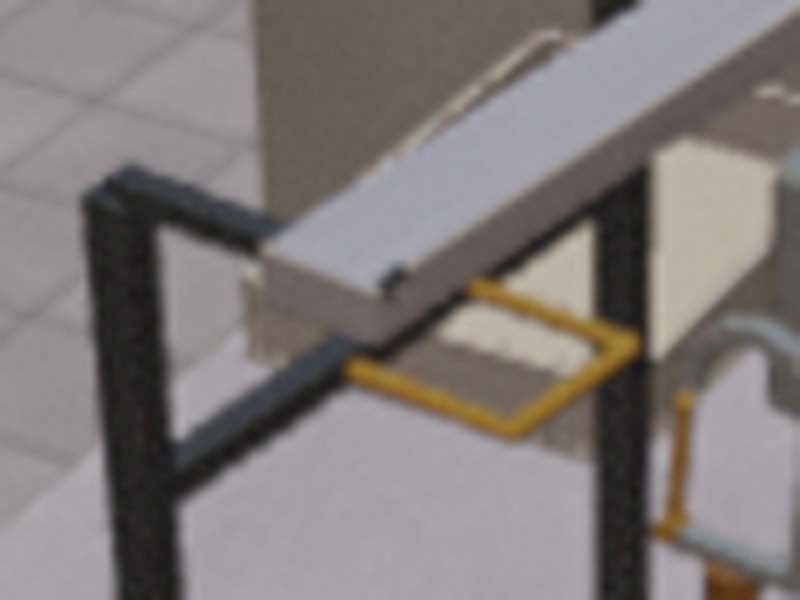

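The gate tip is seen at side px (285.4,159.8) against (285.4,159.7) predicted. The eye bar runs from (264,163.5) to (278.5,153), as measured before. Now I insert along the stamp's x.

>>> servo_tool(
  moves="0.006 0.003 0.003 0.01 1; 0.018 0.0035 0.008 0.01 1; 0.032 0.0035 0.014 0.01 1; 0.046 0.0035 0.02 0.01 1; 0.06 0.0035 0.026 0.01 1; 0.0725 0.0035 0.0315 0.01 1; 0.0725 0.0035 0.0315 0.01 1; 0.0725 0.0035 0.0315 0.01 1",
)

```text
clock: 21.45
tcp_pos: [0.5527, -0.1234, 0.2165]
orientation: [-2.972, -0.363, -0.19]
ft_force: [0.0, 1.4, -6.8]
width: 0.129
```

```bash
python3 -c "
from sh import *
S=manip.camera('side');T=manip.camera('top')
pickle.dump({'side':S,'top':T},open('c2.pkl','wb'))
cv2.imwrite('pics/w2.png',crop(S,220,120,80,60,10))"; python3 chk.py
```

```text
t 21.55 tcp [ 0.5527 -0.1235  0.2169] rpy [-2.971 -0.364 -0.191] q [-0.57 -0.13  0.79  2.03 -0.12  0.86 -1.43] w 0.13 F [-0.8  0.2 -6. ]
 tilt deg 23.0 toward az 14.8 tool x [ 0.917 -0.177  0.356] y [-0.128 -0.979 -0.158] z [ 0.377  0.1   -0.921]
gate tip [ 0.625 -0.139  0.255] side [262.9 151.1] crop [ 764. -244.] top [305.4 154.7]
gate base [ 0.625 -0.131  0.206] side [261.8 167.3] crop [ 759. -164.] top [301.1 157.2]
spine bottom [ 0.571 -0.124  0.204] side [277.4 174.5] crop [ 837. -127.] top [299.1 175. ]
crook top [ 0.6   -0.141  0.29 ] side [271.4 141.9] crop [ 807. -290.] top [307.9 161.9]
foot [ 0.599 -0.114  0.123] side [267.3 197. ] crop [786. -15.] top [293.5 169. ]
psi -0.00016729356376041907 stamp x [ 0.992 -0.125 -0.026] z [ 0.005 -0.16   0.987]
-0.0 W1 [ 0.4739 -0.1126  0.2192] shift now [-0.0734 -0.001  -0.0307]
-0.0 W2 [ 0.5483 -0.1219  0.2173] shift now [-0.0042 -0.0011 -0.0018]
-0.0 W3 [ 0.5482 -0.1165  0.1838] shift now [-0.0172 -0.0011  0.0295]
-0.0 W1 [ 0.4739 -0.1125  0.2192] shift now [-0.0734 -0.001  -0.0307]
-0.0 W2 [ 0.5483 -0.1219  0.2173] shift now [-0.0042 -0.0011 -0.0018]
-0.0 W3 [ 0.5482 -0.1165  0.1838] shift now [-0.0172 -0.0011  0.0295]
```

View pics/w2.png

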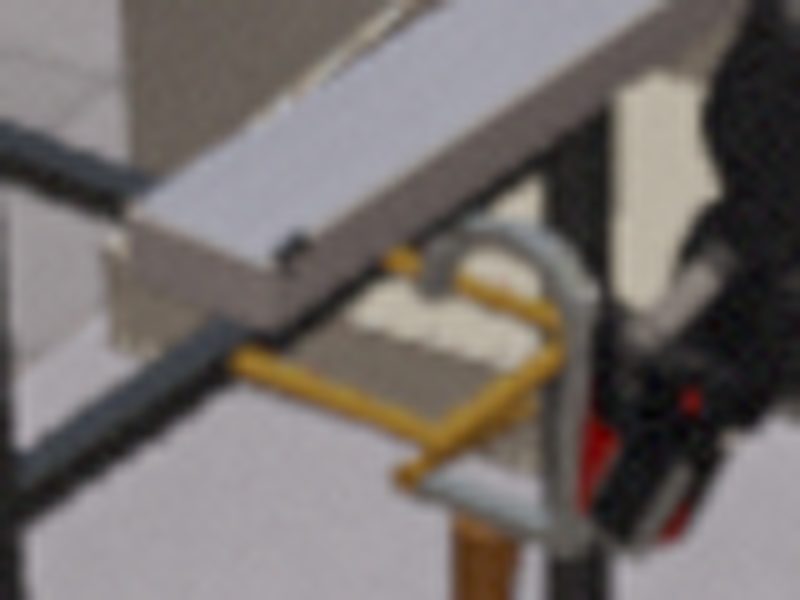

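The bar is inside the hook: the gate is swung in from its pivot at crop (405,475), and the nose at (435,290) is past the bar. Now I lower.

>>> servo_tool(
  moves="-0.002 0 0.005 0 1; -0.005 0 0.011 0 1; -0.008 -0.001 0.017 0 1; -0.012 -0.001 0.022 0 1; -0.016 -0.001 0.0265 0 1; -0.016 -0.001 0.0265 0 1; -0.016 -0.001 0.0265 0 1; -0.016 -0.001 0.0265 0 1",
)

```text
clock: 22.55
tcp_pos: [0.549, -0.1173, 0.1877]
orientation: [-2.971, -0.366, -0.191]
ft_force: [-0.0, 0.7, -2.9]
width: 0.127
```

```bash
python3 -c "
from sh import *
S=manip.camera('side');T=manip.camera('top')
pickle.dump({'side':S,'top':T},open('c2.pkl','wb'))
cv2.imwrite('pics/w3.png',crop(S,220,130,80,60,10))"; python3 chk.py|grep -v W[12]
```

```text
t 22.65 tcp [ 0.5489 -0.1173  0.1876] rpy [-2.971 -0.366 -0.191] q [-0.57 -0.11  0.8   2.08 -0.15  0.79 -1.41] w 0.127 F [ 0.3 -0.5 -1.2]
 tilt deg 23.0 toward az 14.7 tool x [ 0.917 -0.178  0.358] y [-0.128 -0.979 -0.158] z [ 0.378  0.099 -0.92 ]
gate tip [ 0.621 -0.133  0.226] side [263.1 161.5] crop [ 766. -192.] top [302.3 157.5]
gate base [ 0.621 -0.125  0.177] side [262.  177.4] crop [ 760. -113.] top [298.2 159.8]
spine bottom [ 0.567 -0.118  0.175] side [277.5 184.8] crop [837. -76.] top [296.3 177.2]
crook top [ 0.596 -0.135  0.261] side [271.6 152.7] crop [ 808. -237.] top [304.6 164.6]
foot [ 0.595 -0.108  0.094] side [267.4 206.7] crop [787.  34.] top [291.  171.2]
psi -0.00042543515098593496 stamp x [ 0.992 -0.125 -0.024] z [ 0.004 -0.16   0.987]
-0.0 W3 [ 0.5482 -0.1165  0.1837] shift now [-0.0022 -0.0001  0.0035]
-0.0 W3 [ 0.5482 -0.1165  0.1837] shift now [-0.0022 -0.0001  0.0035]
```

View pics/w3.png

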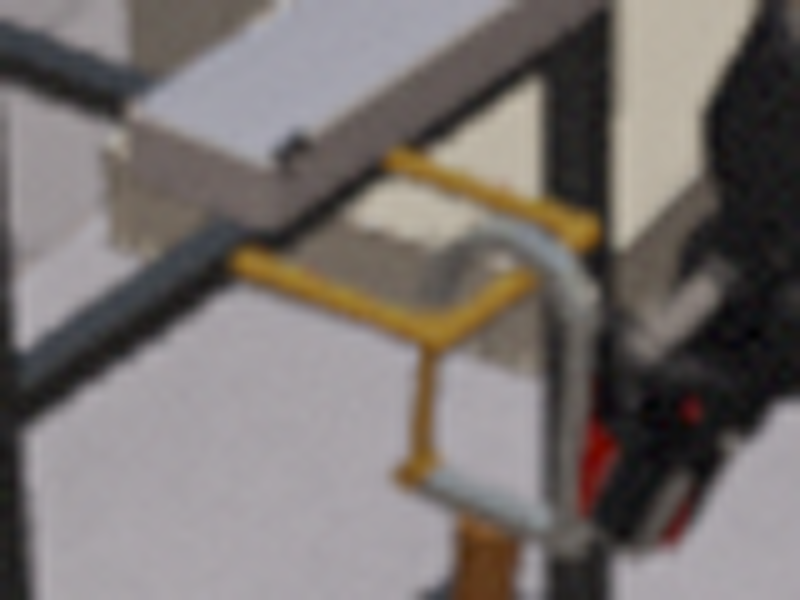

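The gate is shut below the bar (rod from crop (430,345) to (420,465)). I lower the last 3 mm, then open slowly.

>>> servo_tool(
  moves="-0.001 0 0.002 0 1; -0.002 0 0.0033 0 1; -0.002 0 0.0033 0 1; -0.002 0 0.0033 0 0.6; -0.002 0 0.0033 0 0.6; -0.002 0 0.0033 0 0.55; -0.002 0 0.0033 0 0.5; -0.002 0 0.0033 0 0.5",
  force=20,
)

```text
clock: 23.65
tcp_pos: [0.5482, -0.1166, 0.1837]
orientation: [-2.971, -0.365, -0.191]
ft_force: [-0.1, -0.4, 0.0]
width: 0.247
```

>>> servo_tool(
  moves="0 0 0 0 0.4; 0 0 0 0 0.3; 0 0 0 0 0.1; 0 0 0 0 -0.2; 0 0 0 0 -0.6; 0 0 0 0 -1; 0 0 0 0 -1; 0 0 0 0 -1",
)

```text
clock: 24.65
tcp_pos: [0.5481, -0.1166, 0.1837]
orientation: [-2.971, -0.365, -0.191]
ft_force: [-0.4, 0.6, -0.5]
width: 0.999
```

```bash
python3 -c "
from sh import *
s,R,p=st();print(shift(R,p,p+[-.1,.012,.02]))
S=manip.camera('side');cv2.imwrite('pics/w4.png',crop(S,210,130,100,75,8))"
```

```text
t 24.65 tcp [ 0.5481 -0.1166  0.1837] rpy [-2.971 -0.365 -0.191] q [-0.57 -0.11  0.8   2.08 -0.15  0.78 -1.41] w 0.999 F [-0.4  0.6 -0.5]
 tilt deg 23.0 toward az 14.7 tool x [ 0.917 -0.178  0.357] y [-0.128 -0.979 -0.158] z [ 0.378  0.099 -0.921]
[-0.0867 -0.0021 -0.055 ]
```

View pics/w4.png

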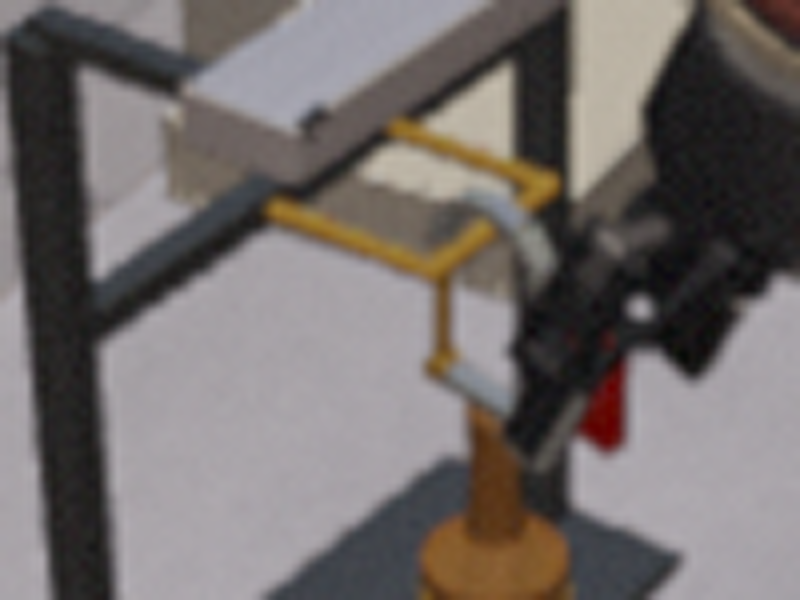

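The stamp hangs upright with the gate shut (gate from crop (440,275) to (438,360)), and the open fingers straddle the tab. I back away.

>>> servo_tool(
  moves="-0.007 0 -0.005 0 -1; -0.016 0 -0.012 0 -1; -0.027 -0.001 -0.02 0 -1; -0.039 -0.002 -0.03 0 -1; -0.05 -0.003 -0.042 0 -1; -0.06 -0.005 -0.055 0 -1; -0.065 -0.007 -0.075 0 -1; -0.065 -0.007 -0.09 0 -1",
)

```text
clock: 25.7
tcp_pos: [0.4545, -0.107, 0.2453]
orientation: [-2.971, -0.366, -0.191]
ft_force: [-0.0, -0.2, -0.3]
width: 1.0
```

>>> servo_tool(
  moves="0 0.02 -0.01 0 -1; 0 0.05 -0.02 0 -1; 0 0.08 -0.03 0 -1; 0 0.1 -0.03 0 -1; 0 0.1 -0.03 0 -1; 0 0.1 -0.03 0 -1; 0 0.1 -0.03 0 -1; 0 0.1 -0.03 0 -1",
)

```text
clock: 26.7
tcp_pos: [0.4314, -0.2074, 0.2562]
orientation: [-2.971, -0.365, -0.19]
ft_force: [0.6, 0.3, 0.2]
width: 1.0
```

```bash
python3 -c "
from sh import *
st()
S=manip.camera('side');T=manip.camera('top')
for i in range(6): S2=manip.camera('side')
T2=manip.camera('top')
d=pickle.load(open('c0.pkl','rb'))
def pts(c):
    h=cv2.cvtColor(c['img'],cv2.COLOR_RGB2HSV);return [b[:2] for b in blobs(((h[...,0]<5)|(h[...,0]>174))&(h[...,1]>170)&(h[...,2]>90),30)]
print(pts(S),pts(S2))
dd=np.abs(S2['img'].astype(int)-S['img']).max(2)[100:230,200:310];print('motion diff',(dd>40).sum())
m=np.zeros((600,800,3),np.uint8);m[:,:400]=cv2.resize(S2['img'][115:235,230:310,::-1],(400,600),interpolation=cv2.INTER_CUBIC)
m[:300,400:]=cv2.resize(S2['img'][:,:,::-1],(400,300),interpolation=cv2.INTER_AREA);m[300:,400:]=cv2.resize(T2['img'][:,:,::-1],(400,300),interpolation=cv2.INTER_AREA)
cv2.imwrite('pics/f.png',m)"
```

```text
t 26.7 tcp [ 0.4314 -0.2074  0.2562] rpy [-2.971 -0.365 -0.19 ] q [-0.2  -0.35  0.63  2.08 -0.05  1.03 -1.28] w 1.0 F [0.6 0.3 0.2]
 tilt deg 23.0 toward az 14.8 tool x [ 0.917 -0.177  0.357] y [-0.127 -0.979 -0.158] z [ 0.378  0.1   -0.921]
[(np.int32(107), array([282.9, 176.8]))] [(np.int32(111), array([282.8, 176.9]))]
motion diff 0
```

View pics/f.png

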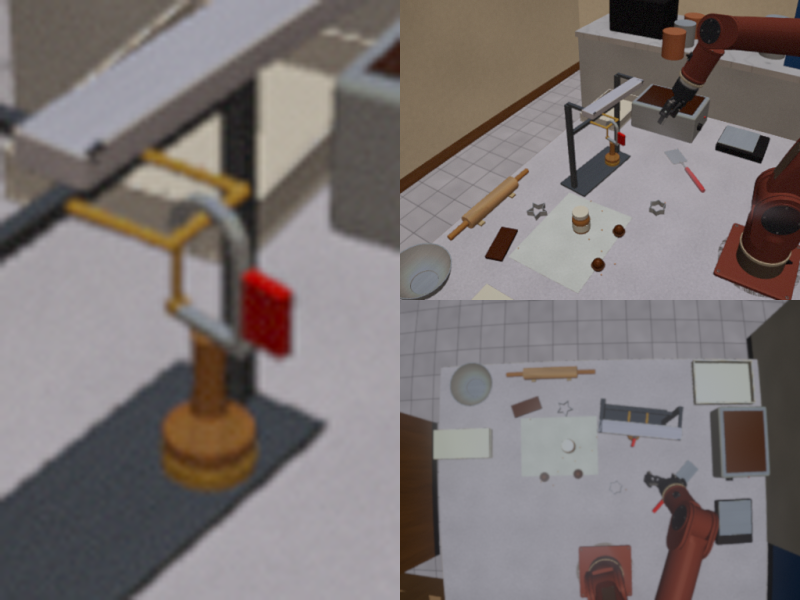

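The final picture shows the stamp hanging upright from the bar with the gate shut, the arm clear of it, and the bystanders apparently in their old places. I wait one more second, re-check for movement, then hand in.

>>> servo_tool(
  moves="0 0 0 0 -1; 0 0 0 0 -1; 0 0 0 0 -1; 0 0 0 0 -1; 0 0 0 0 -1; 0 0 0 0 -1; 0 0 0 0 -1; 0 0 0 0 -1",
)

```text
clock: 28.15
tcp_pos: [0.4313, -0.208, 0.2562]
orientation: [-2.971, -0.365, -0.191]
ft_force: [-1.0, 0.3, 0.5]
width: 0.998
```

```bash
python3 -c "
from sh import *
S=manip.camera('side')['img'];d=pickle.load(open('c0.pkl','rb'))['side']['img']
h=cv2.cvtColor(S,cv2.COLOR_RGB2HSV);print([b[:2] for b in blobs(((h[...,0]<5)|(h[...,0]>174))&(h[...,1]>170)&(h[...,2]>90),30)])
df=np.abs(S.astype(int)-d).max(2)
for n,(x,y,w,k) in dict(jar=(215,255,35,48),star=(160,255,32,28),flower=(315,252,30,26),pr1=(270,283,22,24),pr2=(243,326,22,24),choc=(108,285,45,50),spat=(335,188,58,58)).items():print(n,(df[y:y+k,x:x+w]>40).sum(),end=' ')
print(manip.finish_job())"
```

```text
[(np.int32(111), array([282.9, 177. ]))]
jar 0 star 0 flower 0 pr1 0 pr2 0 choc 0 spat 0 the job is handed in; nothing more can be done
None
```

The stamp now hangs from the eye's front bar with the gate shut, and I handed the job in at about 28 s of the 48 s allowed.

- **Tilt:** the moves can only shift the tool and turn it about its own axis. I got a tilt of about 23° by pushing repeatedly past the arm's reach limit.
- **Hanging:** I pinched the red tab and pushed the bar in through the gate. I then lowered the stamp until the gate snapped shut, opened the fingers slowly and backed away. The stamp leaned about 9° in the grip and swung upright when released.
- **Last checks:** the tab stayed within 0.2 px over about 1.4 s. No pixels changed at any of the bystanders between the first and last side pictures. The wrist force read at the end of each move never passed about 7 N.
- **Disagreement:** in the first measurement, the foot seen from above was about 5 px off the fitted stamp pose, because the hook partly hid it. The later views matched the predictions to 1–2 px, apart from the gate's lower end just after the lift, which sat up to about 4 px low.
- **Not measured:** I worked out the gripper's distance from the lamp bar from the geometry, about 2 cm at the closest. I did not measure it directly, but no contact showed in the pictures or the force readings.

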